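# Fit the handle and tilt the tote to gather the bearings

### The arm

A 6-joint arm with a two-finger parallel gripper is mounted at the origin on a cart in front of the work surface, level with it; the furniture and walls round the work are solid. World frame = base frame: x ahead of the robot, y to its left, z up, the work surface at z = 0. Lengths are in m, angles in rad, forces in N, time in s.
With the tool pointing down it reaches from about 0.4 to 0.825 m from the base axis. Payload 7 kg.
Tool frame: the origin (TCP) lies at the very end of the fingers, on their centre line; the grasp point (between the pads) lies 19 mm behind it; y points along the fingers, z is the direction in which the jaws open and shut, and the axes are right-handed (so a half turn about y gives the same grasp; the last joint's range is limited). The gripper opens to 88 mm and grips with 3 to 60 N. Pads are 19 mm wide; open, the fingers measure 130 mm over their backs; the gripper's body (78 mm by 193 mm) begins 47 mm behind the grasp point.
Start: joints at [-0.925, 0.359, 0.012, 0, -1.224, -0.288], TCP at [0.236, -0.632, 0.227] pointing down, gripper open.
Joint ranges: [-3.07, 3.07], [-1.43, 2.12], [-1.02, 1.25], [-3.03, 1.67], [-3.05, -0], [-3.03, 3.03]. Speed limits (rad/s): [2.39, 2.39, 3.01, 3.14, 3.14, 3.14].

### API

Orientations are given as [roll, pitch, yaw] about the fixed x, y, z axes, in that order (R = Rz(yaw) Ry(pitch) Rx(roll)).
In Python, from station import get_state, grab_frame, job_done, regions_of gives the robot as it stands.
- The arm moves only by the tool drive_tool, never from a script. Its argument "rows" is a list of rows, each a list of 3 entries, a list of its own where there are three numbers: the shift along the world's x, y, z as a fraction of full scale, then the turn about the world's z as a fraction of full scale, then the opening, from 0 (shut) to 1 (fully open). A call has 1 to 12 rows; each row is the pose to reach, as a shift and turn from the pose commanded when the call began; what a row does not reach only later rows make up. Full scale, the value 1, is 30 cm for a shift and 90 degrees for a turn. A row lasts 1/10 s, in which the tool goes at most 50 mm and 8.59 degrees, less where a joint would pass 70% of its speed; a pose out of reach is approached as far as the arm can. A call with a number of a shift or a turn outside -1 to 1 is refused whole. A call with a gripper value outside its range is refused whole. The fingers move at their own pace and stop on an object; "newtons" is the grip in N (left out, the last holds). Time passes only in rows, so rows that repeat a pose let the fingers close. It gives the time, the measured TCP pose, the force and the opening at its end, in the units of the state.
- get_state(): the state, without advancing time (a new reading comes with each control period).
- grab_frame(name): name is "scene" or "top" or "wrist"; returns a dict with "img" (480x640x3 uint8, blue, green, red), "fx", "fy", "cx", "cy" (pixels), "k1" (the pictures are not rectified: a ray, as slopes to the right and down, at radius r is drawn at 1 + k1 r^2 times it, then the intrinsics apply), "T" (4x4, takes a point from camera to world coordinates); the wrist camera has in their place "hand_eye" (4x4, takes a point from camera to tool coordinates, whose origin is the TCP and whose axes are the tool frame's). Camera axes: x right, y down, z forward; pixel columns grow to the right and rows downward; lengths in m; the calibration is good to about 2 mm. A picture is of the moment at which its call begins: read the wrist's pose just before it. There is no depth.
- job_done(): hands the job in, once; it reports no verdict.
Trained networks look in a picture, given as the dict that the camera call returned (one of the last four; its "shot" number tells which), for a name from the list of things; names that differ only in an ending like _2 or _b are one class to them, and where a whole thing is asked for, a point or a joint stands for the part that bears it (a point fixed in the world has none). Each returns a list of dicts, best first, with "confidence" (0 to 1); they miss things now and then, are a little off and sometimes report something else, mostly with a low value. They report only what shows in the picture. A call takes as long as a camera call. They do not tell look-alikes from the thing itself.
- regions_of(picture, thing): "pixels" (480x640 bool, what is visible of it) and "box" ([left, top, right, bottom] in pixels, round what is visible of it).
The state is a dict: "t": time; "q": joint angles; "qd": joint speeds; "joint_efforts": joint torques, N m; "eef_pos": TCP position; "ee_rot": TCP orientation; "force": force on the tool from outside, world axes, zero at the start; "moment": the same for the moment, N m; "width": finger opening in m.
Only numpy, scipy, OpenCV 4.12 (cv2) and the standard library are available. Lean on these libraries where they do the work, as an engineer would, in place of code of your own. Each camera call takes 0.05 s, during which the arm holds its last target. There are 200 camera calls.

### The job

Fit the loose red-paddled handle onto the square spindle of the tote tilter, fully home, and with it turn the spindle clockwise (seen from above) until the tote leans far enough that all three bearings slide together into its low corner by the orange dot. Finish while still gripping the handle and holding the tote clearly tilted, for it springs back level if let go. Keep the bearings in the tote and do not disturb the other things on the bench.

Things in the scene. Friction and masses are not known exactly. Their poses are not given: they have to be found in the camera images.
- handle_grip (a point): loose handle, 62 mm high, about 0.14 kg, standing bore down: a dark square hub 34x34 mm, 28 mm high, with an 18 mm square bore 25 mm deep open underneath; on it an upright red paddle 76 mm long (x), 16 mm thick (y), 34 mm high. This point: centre of the paddle, on the bore's axis, 45 mm above the hub's underside; z up, x along the paddle, bore's and hub's flats along x and y
- spindle_seat (a point): upright steel spindle, 16 mm square, on the tilter's white gearbox; the last 7 mm taper to 10 mm square. This point: on its axis, on the 40 mm collar (turns with it) where the hub's underside rests when home, 104 mm above the bench; the tip is 23 mm higher. z up, x and y normal to the flats, turning with it. The handle fits in any quarter turn, with about 0.13 rad of play either way
- spindle (a joint): turn of the spindle, rad: 0 at its rest stop, grows as it turns clockwise seen from above, other stop at 1.4. A spring turns it back to 0 when let go; turning it takes up to about 0.2 N m
- tote (a joint): tilt of the tote, rad: 0 level, always 0.6 of the spindle's value (geared), up to 0.84; it leans towards the corner with the orange dot. The bearings begin to slide on the floor at 0.15 to 0.3 rad, and may need up to 0.55 rad to run on along the walls into the corner
- tote_corner (a point): low corner of the blue tote, by the orange dot: the inner corner of floor and two walls; x (124 mm inside) and y (104 mm inside) run along the walls into the tote, z out of its floor
- tilter: the tote tilter, fixed to the bench: grey base plate 200 (x) x 330 (y) mm, two posts 206 mm apart with the cross shaft (85 mm up) that carries the blue open tote (130x110x40 mm, 3 mm walls, floor 96 mm up when level) cornerwise, low corner towards -x, and the gearbox with the spindle. Origin: on the bench under the tote's centre; the spindle's axis is at x = -30, y = -165 mm
- bearing1_center (a point): centre of steel ball bearing 1 of 3 (alike), 22 mm across, 8 mm high, lying flat and loose in the tote
- bearing2_center (a point): centre of steel ball bearing 2 of 3 (alike), 22 mm across, 8 mm high, lying flat and loose in the tote
- bearing3_center (a point): centre of steel ball bearing 3 of 3 (alike), 22 mm across, 8 mm high, lying flat and loose in the tote
- bin_blue: blue open parts bin, 104x69x47 mm; a bystander, its origin is under its centre on the bench
- board: loose green circuit board, 48x62x10 mm, lying flat; a bystander, its origin is under its centre on the bench
Mind the look-alikes: they are no part of the job. What is meant by the part that bears handle_grip is not purple, and is the smaller of those in its own colour.

How it is judged:
By the outcome, as a careful person would: the job done as asked, in the order asked, and still so for the second after the job is handed in, while the arm keeps its last pose, push and grip.
It also fails if it takes over 45 s, if anything falls off the work surface, if the arm or the gripper's body presses on something with over 40 N, if the wrist force passes 120 N, or if a joint passes its speed limit or range.

## Working session

There is one attempt and no reset: what is moved stays moved. The work goes in short steps, Python scripts to look and compute and a tool call to move; the robot and the scene stay as the last step left them, time stands still between calls to the robot, and variables do not carry over. Pictures are saved under pics/ and viewed, about 8 in all and at most 12, crops included, and the job is handed in when it is done.

Besides the shell and the picture viewer there is one more tool, called after "Emit:" as a command line: name --argument value ..., lists and objects as JSON in quotes. drive_tool: Moves the arm, as the interface text tells. Its arguments: {"type":"object","properties":{"rows":{"type":"array"},"newtons":{"type":"number"}},"required":["rows"]}

```bash
mkdir -p pics; cat > h.py <<'E'
import numpy as np,cv2
from station import *
def K(f): return np.array([[f['fx'],0,f['cx']],[0,f['fy'],f['cy']],[0,0,1.]])
def D(f): return np.array([f['k1'],0,0,0,0.])
def Rm(r):
    from scipy.spatial.transform import Rotation as R
    return R.from_euler('xyz',r).as_matrix()
def pose(f,s=None):
    if 'T' in f: return np.array(f['T'])
    T=np.eye(4);T[:3,:3]=Rm(s['ee_rot']);T[:3,3]=s['eef_pos'];return T@np.array(f['hand_eye'])
def onz(f,uv,z,s=None):
    uv=np.array(uv,float).reshape(-1,1,2)
    n=cv2.undistortPoints(uv,K(f),D(f)).reshape(-1,2)
    T=pose(f,s);d=np.c_[n,np.ones(len(n))]@T[:3,:3].T
    return T[:3,3]+d*((z-T[2,3])/d[:,2])[:,None]
def proj(f,P,s=None):
    T=np.linalg.inv(pose(f,s));P=np.array(P,float).reshape(-1,3)
    return cv2.projectPoints(P,cv2.Rodrigues(T[:3,:3])[0],T[:3,3],K(f),D(f))[0].reshape(-1,2)
E
python3 - <<'E'
from h import *
s=get_state();print(s['eef_pos'],s['ee_rot'],s['force'],s['width'])
for n in ['scene','top']:
    f=grab_frame(n);cv2.imwrite(f'pics/{n}1.png',f['img'])
    print(n,np.round(f['T'],3).tolist())
    for t in ['handle_grip','tilter','bearing1_center','bin_blue','board','spindle','tote']:
        for r in regions_of(f,t)[:5]:
            ys,xs=np.nonzero(r['pixels']);c=[xs.mean(),ys.mean()]
            print(t,round(r['confidence'],2),np.round(r['box']),np.round(c),len(xs),np.round(onz(f,[c],.06)[0],3))
E
```

```text
[ 0.23619437 -0.63178979  0.22561924] [-1.56912061e+00  1.54273085e-04  3.57669782e-01] [-0.59704759  0.38463296 -0.07389941] 0.08755371879415408
scene [[-0.901, -0.338, 0.273, 0.232], [-0.435, 0.681, -0.59, 0.703], [0.013, -0.65, -0.76, 0.912], [0.0, 0.0, 0.0, 1.0]]
handle_grip 0.92 [388. 176. 421. 228.] [406. 202.] 923 [ 0.4   -0.148  0.06 ]
handle_grip 0.81 [325. 166. 354. 190.] [338. 176.] 548 [ 0.573 -0.159  0.06 ]
handle_grip 0.75 [378. 152. 402. 183.] [387. 166.] 512 [ 0.481 -0.244  0.06 ]
tilter 0.66 [206. 174. 344. 329.] [279. 253.] 12569 [0.587 0.109 0.06 ]
bin_blue 0.87 [236. 393. 298. 459.] [271. 426.] 2218 [0.427 0.437 0.06 ]
bin_blue 0.74 [206. 175. 343. 327.] [279. 253.] 12707 [0.587 0.109 0.06 ]
bin_blue 0.47 [304. 179. 325. 194.] [311. 188.] 216 [ 0.614 -0.094  0.06 ]
bin_blue 0.35 [314. 148. 334. 164.] [323. 157.] 265 [ 0.633 -0.203  0.06 ]
board 0.69 [311. 148. 335. 166.] [323. 158.] 297 [ 0.632 -0.202  0.06 ]
spindle 0.46 [302. 176. 322. 196.] [312. 187.] 179 [ 0.613 -0.097  0.06 ]
tote 0.6 [231. 199. 313. 290.] [272. 235.] 3711 [0.624 0.073 0.06 ]
top [[0.002, -0
[... 217 characters left out ...]
291.] [467. 274.] 454 [ 0.491 -0.269  0.06 ]
handle_grip 0.81 [394. 301. 448. 322.] [419. 312.] 793 [ 0.409 -0.162  0.06 ]
tilter 0.83 [235. 173. 390. 274.] [312. 223.] 12214 [0.604 0.073 0.06 ]
bearing1_center 0.61 [286. 202. 297. 215.] [291. 205.] 86 [0.643 0.12  0.06 ]
bin_blue 0.74 [138. 270. 174. 318.] [156. 296.] 1341 [0.443 0.416 0.06 ]
board 0.55 [445. 187. 473. 214.] [457. 200.] 544 [ 0.655 -0.25   0.06 ]
board 0.31 [361. 216. 382. 230.] [371. 225.] 302 [ 0.601 -0.058  0.06 ]
board 0.24 [308. 209. 316. 221.] [310. 216.] 80 [0.621 0.076 0.06 ]
spindle 0.53 [360. 218. 380. 232.] [371. 225.] 270 [ 0.6   -0.058  0.06 ]
tote 0.68 [249. 178. 350. 266.] [292. 220.] 3710 [0.611 0.116 0.06 ]
```

```bash
python3 - <<'E'
import cv2,numpy as np
a=cv2.imread('pics/top1.png')[160:340,120:500];cv2.imwrite('pics/top1c.png',cv2.resize(a,None,fx=2.1,fy=2.1,interpolation=cv2.INTER_CUBIC))
a=cv2.imread('pics/scene1.png')[130:340,190:440];cv2.imwrite('pics/scene1c.png',cv2.resize(a,None,fx=2.8,fy=2.8,interpolation=cv2.INTER_CUBIC))
E
```

```text
(no output)
```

View pics/top1c.png

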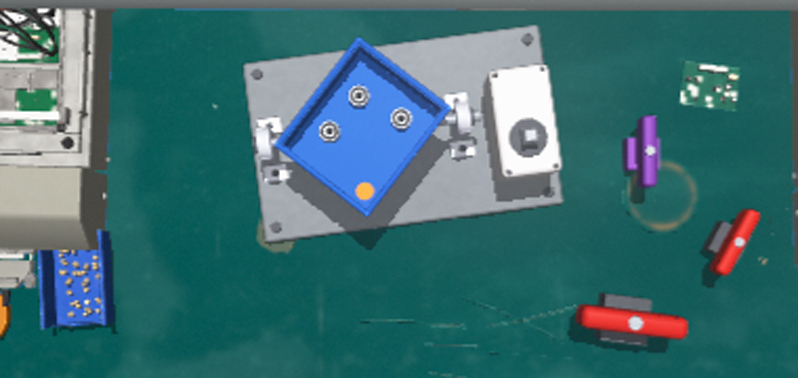

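View pics/scene1c.png

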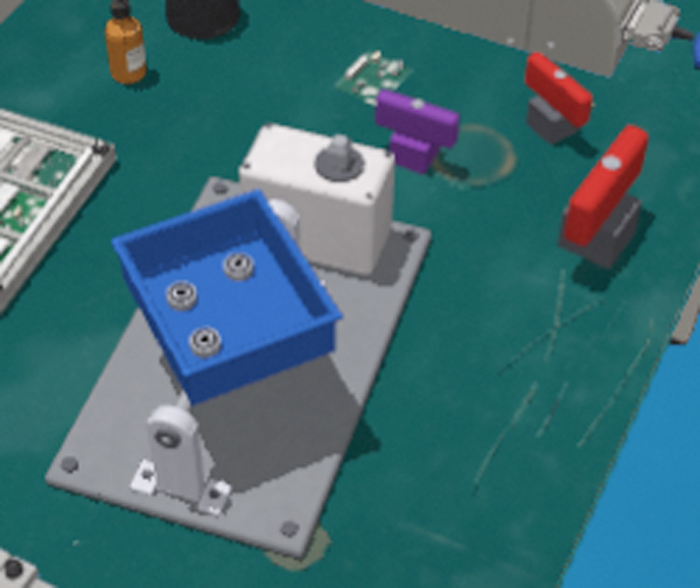

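```bash
python3 - <<'E'
from h import *
for n in ['top','scene']:
    f=grab_frame(n);im=f['img'].astype(int)
    m=((im[...,2]>130)&(im[...,1]<70)&(im[...,0]<80)).astype(np.uint8)
    k,l,st,c=cv2.connectedComponentsWithStats(m)
    for i in range(1,k):
        if st[i,4]>60:
            ys,xs=np.nonzero(l==i);P=onz(f,np.c_[xs,ys],.06)[:,:2]
            ctr=P.mean(0);w,v=np.linalg.eigh(np.cov((P-ctr).T));d=v[:,1]
            r=cv2.minAreaRect(np.float32(P*1000))
            print(n,st[i],ctr.round(4),np.arctan2(d[1],d[0]).round(3),r)
    if n=='top':
        pts=np.array([[472.4,274.8]]);print('cap',onz(f,pts,.062))
        print('spindle',onz(f,[[372.4,225.7]],.127))
        b=np.array([[245,65],[540,27],[562,203],[267,241]])/2.1+[120,160]
        B=onz(f,b,.008);print('plate',B.round(4));print(np.arctan2(*(B[0]-B[1])[[0,1]]),B.mean(0))
    else: cv2.imwrite('pics/scene_full.png',f['img'])
print(get_state()['t'])
E
```

```text
top [543 213  97   4 337] [ 0.6239 -0.5491] 1.562 ((623.5508422851562, -543.5037231445312), (6.654949188232422, 210.53932189941406), 0.02549843303859234)
top [461 260  21  31 162] [ 0.4897 -0.2776] 2.629 ((490.1776428222656, -277.7761535644531), (15.82489013671875, 74.32273864746094), 60.77782440185547)
top [397 306  50  15 410] [ 0.4059 -0.1704] 1.457 ((406.4844665527344, -168.1790771484375), (109.02689361572266, 22.215473175048828), 83.03170013427734)
cap [[ 0.49015454 -0.28009603  0.062     ]]
spindle [[ 0.59207078 -0.05385668  0.127     ]]
plate [[ 0.6839  0.2467  0.008 ]
 [ 0.7263 -0.0793  0.008 ]
 [ 0.5317 -0.1023  0.008 ]
 [ 0.4896  0.2209  0.008 ]]
-0.12951286163417794 [0.60790295 0.07150895 0.008     ]
scene [364  32  38  47 106] [ 0.6726 -0.7156] 1.557 ((672.5140380859375, -729.0267944335938), (310.6044921875, 7.023935317993164), 89.32962036132812)
scene [378 149  23  25 224] [ 0.4863 -0.2663] 2.576 ((485.4305419921875, -264.13836669921875), (34.65437698364258, 90.298828125), 62.21560287475586)
scene [393 175  28  42 368] [ 0.4102 -0.171 ] 1.505 ((411.4588317871094, -172.1152801513672), (146.10850524902344, 28.035511016845703), 87.03390502929688)
0.9
```

View pics/scene_full.png

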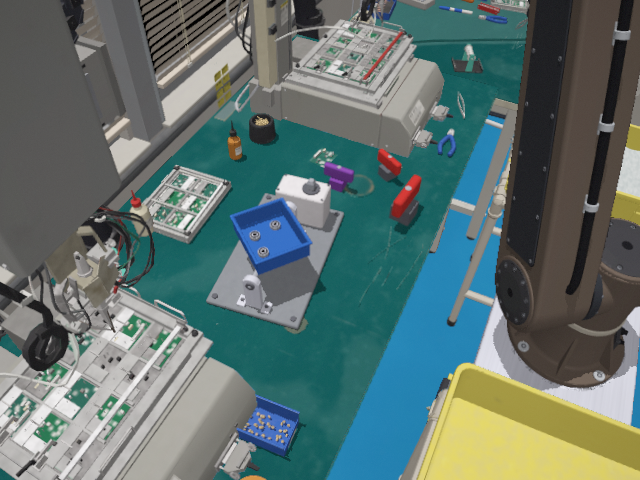

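Emit:
drive_tool --rows '[[[0.42, 0.5, 0.1], -0.3, 1], [[0.84, 1.0, 0.15], -0.555, 1], [[0.84, 1.0, 0.15], -0.555, 1], [[0.84, 1.0, 0.15], -0.555, 1], [[0.84, 1.0, 0.15], -0.555, 1], [[0.84, 1.0, 0.15], -0.555, 1], [[0.84, 1.0, 0.15], -0.555, 1], [[0.84, 1.0, 0.15], -0.555, 1], [[0.84, 1.0, 0.15], -0.555, 1], [[0.84, 1.0, 0.15], -0.555, 1]]'

```text
t: 1.9
eef_pos: [0.4897, -0.3307, 0.2718]
ee_rot: [-1.571, -0.001, -0.511]
force: [0.4, -0.5, -0.6]
width: 0.0874
```

```bash
cat >> h.py <<'E'
def redrect(f,s,z=.062,amin=300):
    im=f['img'].astype(int)
    m=((im[...,2]>110)&(im[...,1]<75)&(im[...,0]<85)).astype(np.uint8)
    k,l,st,c=cv2.connectedComponentsWithStats(m)
    for i in range(1,k):
        if st[i,4]>amin:
            ys,xs=np.nonzero(l==i);P=onz(f,np.c_[xs,ys],z,s)[:,:2]
            r=cv2.minAreaRect(np.float32(P*1000));print(st[i],P.mean(0).round(4),np.round(r[0],1),np.round(r[1],1),round(r[2],2))
E
python3 - <<'E'
from h import *
s=get_state();print(s['eef_pos'],s['ee_rot'],s['q'],s['t'])
f=grab_frame('wrist');cv2.imwrite('pics/w1.png',f['img']);redrect(f,s);print(np.round(f['hand_eye'],3).tolist())
print('proj',proj(f,[[.49,-.279,.062],[.49,-.279,.0]],s))
E
```

```text
[ 0.48971446 -0.33068297  0.27183346] [-1.57061288e+00 -5.58813451e-04 -5.10759678e-01] [-2.63380188e-01  1.94831867e-01 -1.09986520e-01 -4.30170901e-05
 -1.26539122e+00 -1.81816284e+00] 1.9
[ 385    0  136   67 3914] [ 0.4041 -0.1607] [ 403.9 -156.2] [123.5  27.2] 83.19
[ 363  137   21   83 1147] [ 0.4795 -0.2738] [ 485.7 -276.7] [17.8 74.7] 61.08
[[0.001, 0.968, 0.253, -0.069], [0.0, -0.253, 0.968, -0.16], [1.0, -0.001, -0.001, 0.0], [0.0, 0.0, 0.0, 1.0]]
proj [[372.82416033 184.31640231]
 [365.94442002 177.36672079]]
```

View pics/w1.png

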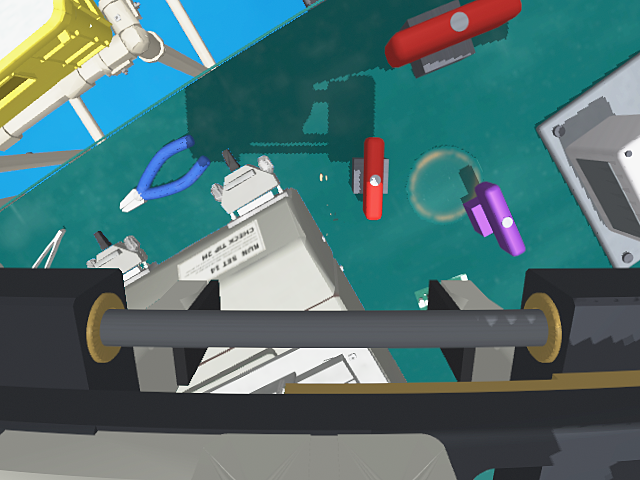

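```bash
python3 - <<'E'
import cv2,numpy as np
a=cv2.imread('pics/scene1.png')[60:190,260:470];a=cv2.resize(a,None,fx=2.6,fy=2.6,interpolation=cv2.INTER_CUBIC)
b=cv2.imread('pics/top1.png')[160:330,450:540];b=cv2.resize(b,None,fx=2.6,fy=2.6,interpolation=cv2.INTER_CUBIC)
o=np.zeros((max(len(a),len(b)),a.shape[1]+b.shape[1],3),np.uint8);o[:len(a),:a.shape[1]]=a;o[:len(b),a.shape[1]:]=b
cv2.imwrite('pics/c2.png',o);print(a.shape)
E
```

```text
(338, 546, 3)
```

View pics/c2.png

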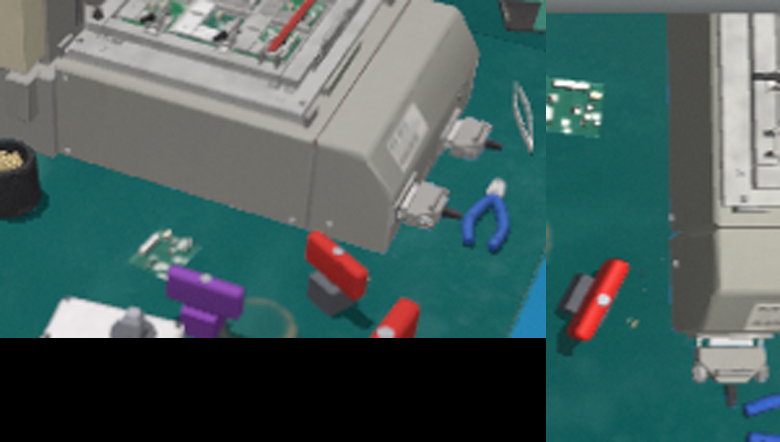

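```bash
python3 - <<'E'
from h import *
f=grab_frame('top')
b=onz(f,[[498.5,287]],0)[0];print('base corner',b, onz(f,[[508,288]],0))
for h in (.06,.08,.1,.12,.14): print(h,onz(f,[[515,243]],h)[0].round(3))
g=grab_frame('scene')
# seam: bottom (310,225) top (316,135) in crop
s0=onz(g,[[260+310/2.6,60+225/2.6]],0)[0];print('seam base',s0)
for h in (.06,.08,.1,.12,.14): print(h,onz(g,[[260+316/2.6,60+137/2.6]],h)[0].round(3))
E
```

```text
base corner [ 0.46248148 -0.35795739  0.        ] [[ 0.46022914 -0.37970679  0.        ]]
0.06 [ 0.56  -0.375  0.06 ]
0.08 [ 0.559 -0.368  0.08 ]
0.1 [ 0.558 -0.36   0.1  ]
0.12 [ 0.557 -0.353  0.12 ]
0.14 [ 0.555 -0.345  0.14 ]
seam base [ 0.5456995  -0.37453734  0.        ]
0.06 [ 0.57  -0.439  0.06 ]
0.08 [ 0.563 -0.412  0.08 ]
0.1 [ 0.555 -0.385  0.1  ]
0.12 [ 0.547 -0.359  0.12 ]
0.14 [ 0.539 -0.332  0.14 ]
```

```bash
python3 - <<'E'
from h import *
g=grab_frame('scene')
for p in [(362,165),(375,178),(385,250)]:
  for h in (0,.08,.09,.1,.11): print(p,h,onz(g,[[260+p[0]/2.6,60+p[1]/2.6]],h)[0].round(3))
f=grab_frame('top')
for p in [(715,268),(718,295),(672,330)]: print([onz(f,[[450+(p[0]-546)/2.6,160+p[1]/2.6]],h)[0].round(3) for h in (0,.08,.1)])
E
```

```text
(362, 165) 0 [ 0.532 -0.495  0.   ]
(362, 165) 0.08 [ 0.505 -0.39   0.08 ]
(362, 165) 0.09 [ 0.502 -0.377  0.09 ]
(362, 165) 0.1 [ 0.499 -0.364  0.1  ]
(362, 165) 0.11 [ 0.496 -0.35   0.11 ]
(375, 178) 0 [ 0.512 -0.48  -0.   ]
(375, 178) 0.08 [ 0.487 -0.376  0.08 ]
(375, 178) 0.09 [ 0.484 -0.363  0.09 ]
(375, 178) 0.1 [ 0.481 -0.35   0.1  ]
(375, 178) 0.11 [ 0.478 -0.337  0.11 ]
(385, 250) 0 [ 0.463 -0.372 -0.   ]
(385, 250) 0.08 [ 0.443 -0.278  0.08 ]
(385, 250) 0.09 [ 0.441 -0.266  0.09 ]
(385, 250) 0.1 [ 0.438 -0.254  0.1  ]
(385, 250) 0.11 [ 0.435 -0.243  0.11 ]
[array([ 0.518, -0.397,  0.   ]), array([ 0.516, -0.367,  0.08 ]), array([ 0.515, -0.36 ,  0.1  ])]
[array([ 0.494, -0.399,  0.   ]), array([ 0.493, -0.369,  0.08 ]), array([ 0.493, -0.362,  0.1  ])]
[array([ 0.463, -0.358,  0.   ]), array([ 0.464, -0.33 ,  0.08 ]), array([ 0.464, -0.324,  0.1  ])]
```

Emit:
drive_tool --rows '[[[-0.042, 0.199, -0.1], 0, 0.5], [[-0.042, 0.199, -0.25], 0, 0.5], [[-0.042, 0.199, -0.4], 0, 0.5], [[-0.042, 0.199, -0.54], 0, 0.5], [[-0.042, 0.199, -0.62], 0, 0.5], [[-0.042, 0.199, -0.7], 0, 0.5], [[-0.042, 0.199, -0.78], 0, 0.5], [[-0.042, 0.199, -0.79], 0, 0.5], [[-0.042, 0.199, -0.79], 0, 0.5]]' --newtons 15

```text
t: 3.05
eef_pos: [0.475, -0.2733, 0.0343]
ee_rot: [-1.572, 0.001, -0.515]
force: [0.2, -1.5, 0.4]
width: 0.0438
```

Emit:
drive_tool --rows '[[[0, 0, 0], 0, 0.1], [[0, 0, 0], 0, 0.1], [[0, 0, 0], 0, 0.1], [[0, 0, 0], 0, 0.1], [[0, 0, 0], 0, 0.1]]' --newtons 15

```text
t: 3.55
eef_pos: [0.4763, -0.2726, 0.0353]
ee_rot: [-1.57, -0.001, -0.514]
force: [0.0, 0.4, 4.8]
width: 0.0158
```

Emit:
drive_tool --rows '[[[0, 0, 0.06], 0, 0.1], [[0.0, 0.06, 0.08], 0.09, 0.1], [[0.01, 0.1, 0.08], 0.18, 0.1], [[0.017, 0.12, 0.08], 0.27, 0.1], [[0.017, 0.12, 0.08], 0.36, 0.1], [[0.017, 0.12, 0.08], 0.41, 0.1], [[0.017, 0.12, 0.03], 0.41, 0.1], [[0.017, 0.12, 0.005], 0.41, 0.1], [[0.017, 0.12, 0.0], 0.41, 0.1]]'

```text
t: 4.45
eef_pos: [0.4802, -0.2364, 0.0344]
ee_rot: [-1.571, 0.002, 0.13]
force: [-6.7, 4.9, 19.2]
width: 0.0162
```

Emit:
drive_tool --rows '[[[0, 0, 0], 0, 0.5], [[0, 0, 0], 0, 0.5], [[0, 0, 0], 0, 0.5], [[0, 0, 0.15], 0, 0.5], [[0, 0, 0.3], 0, 0.5], [[-0.1, 0, 0.45], 0, 0.5], [[-0.17, 0, 0.5], 0, 0.5], [[-0.17, 0, 0.5], 0, 0.5]]'

```text
t: 5.25
eef_pos: [0.4293, -0.2368, 0.188]
ee_rot: [-1.572, -0.006, 0.13]
force: [1.0, -0.4, -0.1]
width: 0.0438
```

```bash
python3 - <<'E'
from h import *
s=get_state();print(s['eef_pos'],s['ee_rot'],s['t'])
f=grab_frame('wrist');cv2.imwrite('pics/w2.png',f['img']);redrect(f,s)
g=grab_frame('top');redrect(g,None,.062,60)
E
```

```text
[ 0.42925646 -0.23682719  0.18802554] [-1.57228069 -0.00559642  0.12951607] 5.25
[ 356  178  161   73 4070] [ 0.4032 -0.1706] [ 406.8 -156. ] [122.5  27.9] 83.36
[306 252  21  59 425] [ 0.4607 -0.2374] [ 468.7 -236.9] [46.5 15.2] 7.46
[541 212  99   6 353] [ 0.6237 -0.5458] [ 623.8 -540.3] [214.5   8.8] 89.14
[447 256   9  16  99] [ 0.5153 -0.2328] [ 515.1 -232.9] [32.1 15.9] 7.37
```

View pics/w2.png

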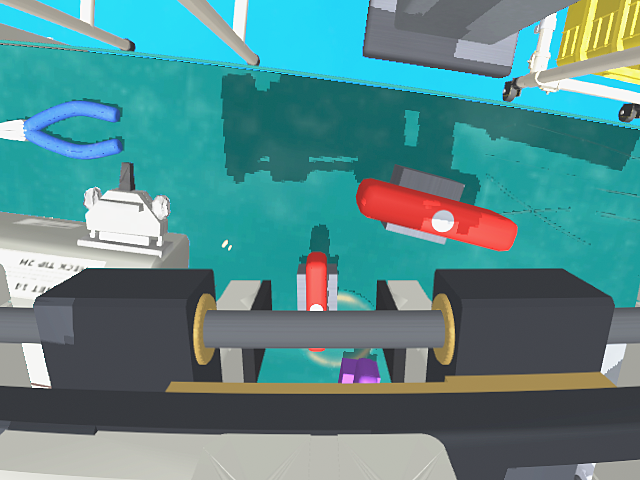

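```bash
python3 - <<'E'
from h import *
s=get_state();f=grab_frame('wrist')
print(onz(f,[[316,310]],.062,s), 'far end',onz(f,[[317,349]],.062,s),'near',onz(f,[[317,254]],.062,s))
print(proj(f,[[.592,-.054,.127]],s))
im=f['img'][290:320,300:335].astype(int);m=im.min(2)>150
ys,xs=np.nonzero(m);print(len(xs),(xs.mean()+300,ys.mean()+290) if len(xs) else'')
E
```

```text
[[ 0.49056805 -0.2337481   0.062     ]] far end [[ 0.52353634 -0.22886804  0.062     ]] near [[ 0.44634351 -0.23851131  0.062     ]]
[[544.05647963 501.7605352 ]]
308 (np.float64(318.2305194805195), np.float64(301.43831168831167))
```

Emit:
drive_tool --rows '[[[0.15, 0.004, -0.05], 0, 0.5], [[0.212, 0.004, -0.18], 0, 0.5], [[0.212, 0.004, -0.34], 0, 0.5], [[0.212, 0.004, -0.46], 0, 0.5], [[0.212, 0.004, -0.52], 0, 0.5], [[0.212, 0.004, -0.52], 0, 0.5], [[0.212, 0.004, -0.52], 0, 0.1], [[0.212, 0.004, -0.52], 0, 0.1], [[0.212, 0.004, -0.52], 0, 0.1], [[0.212, 0.004, -0.52], 0, 0.1], [[0.212, 0.004, -0.52], 0, 0.1]]' --newtons 40

```text
t: 6.5
eef_pos: [0.494, -0.2354, 0.0295]
ee_rot: [-1.571, -0.002, 0.13]
force: [-0.4, 1.2, 3.3]
width: 0.0159
```

Emit:
drive_tool --rows '[[[0, 0, 0.15], 0, 0.1], [[0, 0, 0.3], 0, 0.1], [[0, 0, 0.45], 0, 0.1], [[0, 0, 0.55], 0, 0.1], [[0, 0, 0.55], 0, 0.1]]'

```text
t: 7.0
eef_pos: [0.4959, -0.236, 0.1989]
ee_rot: [-1.574, -0.009, 0.131]
force: [-0.5, -0.0, -2.0]
width: 0.0157
```

```bash
python3 - <<'E'
from h import *
s=get_state();print(s['eef_pos'],s['ee_rot'],s['t'],s['force'],s['width'])
f=grab_frame('wrist');cv2.imwrite('pics/w3.png',f['img'])
c=s['eef_pos']; print('tcp',proj(f,[c],s))
g=grab_frame('scene');a=g['img'][80:250,240:450];print('gripped handle center (tcp-31mm) underside', proj(g,[c-[0,0,.031]]))
b=f['img']
o=np.zeros((480,640+160,3),np.uint8);o[:,:640]=b;o[:130,640:]=cv2.resize(a,(160,130));
cv2.imwrite('pics/w3s.png',np.vstack([cv2.resize(b,(520,390))[120:],cv2.resize(a,(520,421))])[:600])
E
```

```text
[ 0.49589411 -0.23599101  0.19894236] [-1.5738128  -0.00856566  0.13058223] 7.0 [-0.46593682 -0.0484897  -2.03220254] 0.015726539422766538
tcp [[321.92171174 301.06145677]]
gripped handle center (tcp-31mm) underside [[385.4870948  130.29554321]]
```

View pics/w3s.png

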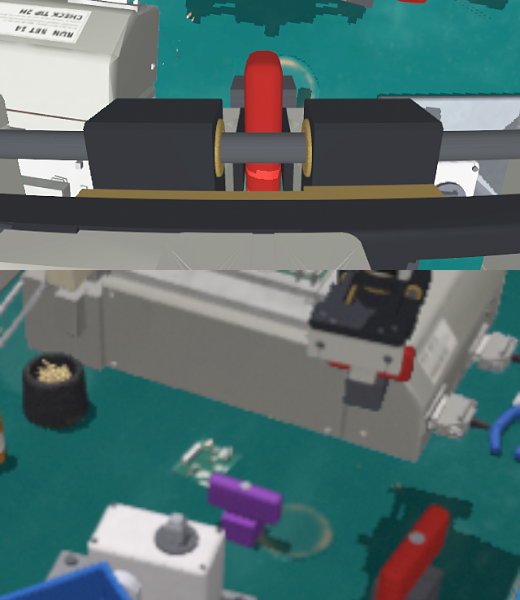

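Emit:
drive_tool --rows '[[[0.1, 0.1, 0.1], 0, 0.1], [[0.22, 0.22, 0.1], 0, 0.1], [[0.34, 0.35, 0.1], 0, 0.1], [[0.43, 0.44, 0.1], 0, 0.1], [[0.457, 0.473, 0.1], 0, 0.1], [[0.457, 0.473, 0.1], 0, 0.1], [[0.457, 0.473, 0.1], 0, 0.1]]'

```text
t: 7.8
eef_pos: [0.6295, -0.0935, 0.2218]
ee_rot: [-1.571, 0.003, 0.13]
force: [-1.4, 0.0, -2.0]
width: 0.0159
```

```bash
python3 - <<'E'
from h import *
s=get_state();print(s['eef_pos'],s['ee_rot'],s['t'],s['force'],s['width'])
f=grab_frame('wrist');cv2.imwrite('pics/w4.png',f['img'])
R=Rm(s['ee_rot']);c=np.array(s['eef_pos'])
T=lambda x,h,z:c+R@np.array([x,-h,z])   # h above tcp
for n,p in dict(top=(-.038,.0325,0),bot=(-.038,-.0015,0),hubtopL=(-.017,-.0015,-.017),hubtopR=(-.017,-.0015,.017),hubbotL=(-.017,-.0295,-.017),hubbotR=(-.017,-.0295,.017)).items(): print(n,proj(f,[T(*p)],s).round(1))
im=f['img'].astype(int);m=(im[...,2]>110)&(im[...,1]<75)&(im[...,0]<85)
ys,xs=np.nonzero(m);print('red',xs.min(),xs.max(),ys.min())
print('spindle pred',proj(f,[[.592,-.054,.127]],s), f['fx'],f['k1'])
a=f['img'][100:320,250:520];cv2.imwrite('pics/w4c.png',cv2.resize(a,None,fx=2.7,fy=2.7,interpolation=cv2.INTER_CUBIC))
E
```

```text
[ 0.62947978 -0.09352057  0.2218003 ] [-1.57058149  0.00319855  0.13032554] 7.8 [-1.35500318  0.0358812  -1.96099493] 0.015938543124335583
top [[321.4 232.3]]
bot [[321.7 212.7]]
hubtopL [[281.3 262.1]]
hubtopR [[362.4 262. ]]
hubbotL [[287.1 244.5]]
hubbotR [[357.  244.4]]
red 300 347 210
spindle pred [[391.60843037 194.8774984 ]] 403.82377512232557 -0.07167198452973957
```

View pics/w4c.png

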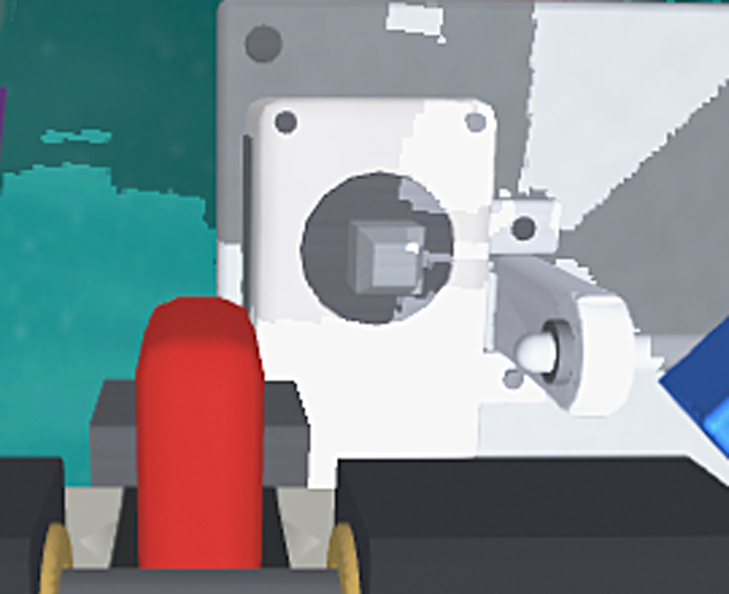

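```bash
python3 - <<'E'
from h import *
s=get_state();f=grab_frame('wrist')
R=Rm(s['ee_rot']);c=np.array(s['eef_pos'])
print('collar',onz(f,[[390,191.9]],.104,s),'tip',onz(f,[[397.4,196.7]],.127,s))
z=c[2]-.0295
P=onz(f,[[290,241.3],[359.3,241.3]],z,s);m=P.mean(0);print('hub edge',P, 'bore', m+R@[.017,0,0], 'off tcp', m+R@[.017,0,0]-c)
a=cv2.cvtColor(f['img'],cv2.COLOR_BGR2GRAY)[170:215,375:412]
print('yaw edge lines');l=cv2.HoughLinesP(cv2.Canny(a,40,100),1,np.pi/360,10,minLineLength=10,maxLineGap=3)
print([(q[0].tolist(),round(float(np.degrees(np.arctan2(q[0][3]-q[0][1],q[0][2]-q[0][0]))),1)) for q in l] if l is not None else None)
E
```

```text
collar [[ 0.5929889  -0.05150316  0.104     ]] tip [[ 0.59280823 -0.05048636  0.127     ]]
hub edge [[ 0.61295011 -0.11182519  0.1928989 ]
 [ 0.60864267 -0.07848076  0.1928989 ]] bore [ 0.62765374 -0.09295564  0.19286023] off tcp [-0.00178312  0.00105852 -0.02953867]
yaw edge lines
[([7, 38, 7, 19], -90.0), ([18, 35, 36, 37], 6.3), ([24, 11, 29, 26], 71.6), ([4, 34, 4, 13], -90.0), ([32, 29, 32, 13], -90.0), ([8, 14, 28, 14], 0.0), ([5, 11, 28, 11], 0.0), ([9, 37, 21, 38], 4.8)]
```

Emit:
drive_tool --rows '[[[-0.06, 0.07, 0], 0, 0.1], [[-0.116, 0.138, -0.05], 0, 0.1], [[-0.116, 0.138, -0.13], 0, 0.1], [[-0.116, 0.138, -0.19], 0, 0.1], [[-0.116, 0.138, -0.19], 0, 0.1], [[-0.116, 0.138, -0.19], 0, 0.1], [[-0.116, 0.138, -0.19], 0, 0.1]]'

```text
t: 8.6
eef_pos: [0.5964, -0.0526, 0.1679]
ee_rot: [-1.571, -0.002, 0.129]
force: [-0.2, -0.2, -0.9]
width: 0.016
```

```bash
python3 - <<'E'
from h import *
s=get_state();print(s['eef_pos'],s['ee_rot'],s['t'],s['force'],s['moment'])
f=grab_frame('wrist');g=grab_frame('scene');T=grab_frame('top')
c=np.array(s['eef_pos']);u=proj(g,[c])[0].astype(int);print(u)
a=cv2.resize(g['img'][u[1]-40:u[1]+40,u[0]-50:u[0]+50],(750,600),interpolation=cv2.INTER_CUBIC)
cv2.imwrite('pics/s5.png',a)
print(get_state()['eef_pos'])
E
```

```text
[ 0.59637088 -0.05258397  0.16790953] [-1.57097341 -0.00186501  0.12937209] 8.6 [-0.18610905 -0.17344009 -0.9044598 ] [-0.01534923 -0.02481113  0.01581145]
[309 165]
[ 0.59624505 -0.05223114  0.16754527]
```

View pics/s5.png

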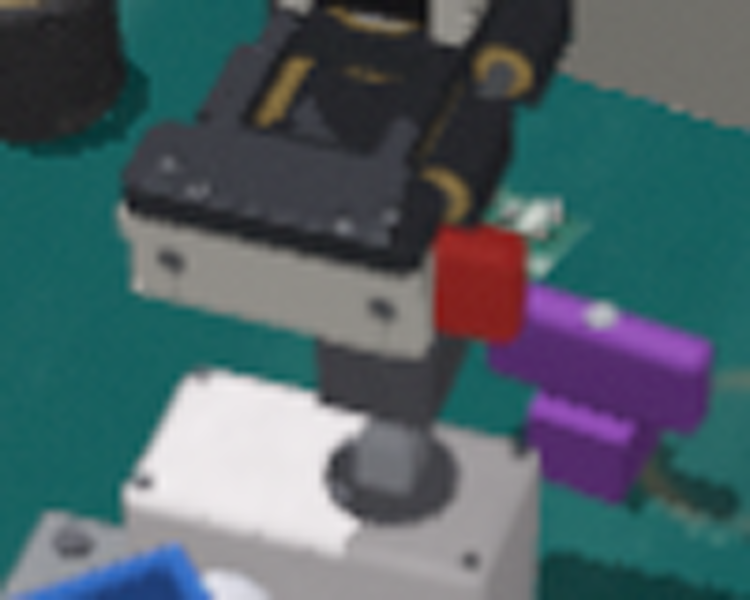

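Emit:
drive_tool --rows '[[[-0.005, 0, 0], 0, 0.1], [[-0.005, 0, -0.02], 0, 0.1], [[-0.005, 0, -0.04], 0, 0.1], [[-0.005, 0, -0.055], 0, 0.1], [[-0.005, 0, -0.06], 0, 0.1], [[-0.005, 0, -0.06], 0, 0.1], [[-0.005, 0, -0.06], 0, 0.1]]'

```text
t: 9.45
eef_pos: [0.5948, -0.0519, 0.1484]
ee_rot: [-1.571, -0.001, 0.13]
force: [3.2, 0.4, -3.6]
width: 0.016
```

Emit:
drive_tool --rows '[[[0.002, 0, -0.015], 0, 0.1], [[0.002, 0, -0.03], 0, 0.1], [[0.002, 0, -0.042], 0, 0.1], [[0.002, 0, -0.05], 0, 0.1], [[0.002, 0, -0.05], 0, 0.1], [[0.002, 0, -0.05], 0, 0.1]]'

```text
t: 10.05
eef_pos: [0.595, -0.0521, 0.1335]
ee_rot: [-1.571, -0.0, 0.13]
force: [2.8, 0.9, -1.4]
width: 0.0158
```

Emit:
drive_tool --rows '[[[0.002, 0, -0.004], 0, 0.1], [[0.002, 0, -0.008], 0, 0.1], [[0.002, 0, -0.008], 0, 0.1], [[0.002, 0, -0.008], 0, 0.1]]'

```text
t: 10.45
eef_pos: [0.5952, -0.0521, 0.1334]
ee_rot: [-1.571, -0.001, 0.131]
force: [-5.7, 2.0, 15.9]
width: 0.0158
```

Emit:
drive_tool --rows '[[[0, 0, 0], -0.05, 0.1], [[0, 0, 0], -0.1, 0.1], [[0, -0.001, 0], -0.15, 0.1], [[0, -0.002, 0], -0.2, 0.1], [[-0.001, -0.003, 0], -0.25, 0.1], [[-0.001, -0.003, 0], -0.3, 0.1], [[-0.001, -0.003, 0], -0.3, 0.1], [[-0.001, -0.003, 0], -0.3, 0.1]]' --newtons 50

```text
t: 11.25
eef_pos: [0.5951, -0.0526, 0.1334]
ee_rot: [-1.57, -0.001, -0.341]
force: [-5.6, 4.4, 16.7]
width: 0.0157
```

```bash
python3 - <<'E'
from h import *
s=get_state();print(s['eef_pos'],s['ee_rot'],s['force'],s['moment'],s['q'])
E
```

```text
[ 0.59508476 -0.05258707  0.13335747] [-1.57026142e+00 -9.00204343e-04 -3.40579069e-01] [-5.63775295  4.41755678 16.67917103] [1.67484682 2.15870957 0.12044868] [ 2.38734289e-01  3.07482300e-01 -2.89975047e-01  5.46925155e-05
 -9.72292820e-01 -2.15014023e+00]
```

Emit:
drive_tool --rows '[[[-0.001, 0, 0], -0.05, 0.1], [[-0.001, 0, 0], -0.1, 0.1], [[-0.002, 0, 0], -0.15, 0.1], [[-0.002, 0, 0], -0.2, 0.1], [[-0.003, -0.001, 0], -0.25, 0.1], [[-0.003, -0.001, 0], -0.3, 0.1], [[-0.003, -0.001, 0], -0.35, 0.1], [[-0.003, -0.001, 0], -0.35, 0.1]]'

```text
t: 12.05
eef_pos: [0.5947, -0.053, 0.1334]
ee_rot: [-1.569, -0.001, -0.893]
force: [-3.4, 4.1, 14.7]
width: 0.0157
```

Emit:
drive_tool --rows '[[[0, 0, 0], -0.05, 0.1], [[0, 0, 0], -0.1, 0.1], [[0, 0, 0], -0.14, 0.1], [[0, 0, 0], -0.14, 0.1], [[0, 0, 0], -0.14, 0.1], [[0, 0, 0], -0.14, 0.1], [[0, 0, 0], -0.14, 0.1], [[0, 0, 0], -0.14, 0.1]]'

```text
t: 12.85
eef_pos: [0.5948, -0.0533, 0.1334]
ee_rot: [-1.569, -0.001, -1.11]
force: [-3.0, 2.2, 14.0]
width: 0.0156
```

```bash
python3 - <<'E'
from h import *
s=get_state();print(s['eef_pos'],s['ee_rot'],s['force'],s['moment'],s['q'],s['width'])
g=grab_frame('scene');t=grab_frame('top')
a=cv2.resize(g['img'][140:300,200:360],(480,480),interpolation=cv2.INTER_CUBIC);b=cv2.resize(t['img'][170:270,240:320],(320,400),interpolation=cv2.INTER_CUBIC)
o=np.zeros((480,800,3),np.uint8);o[:,:480]=a;o[:400,480:]=b
cv2.imwrite('pics/e6.png',o)
E
```

```text
[ 0.59475367 -0.05332227  0.13338332] [-1.56925481e+00 -1.19224724e-03 -1.11001384e+00] [-2.95413932  2.16403508 14.03973353] [0.5949988  1.23014779 0.10982913] [ 2.38128770e-01  3.06523030e-01 -2.91712832e-01  9.96467900e-04
 -9.70793959e-01 -2.91949994e+00] 0.01562538828780839
```

View pics/e6.png

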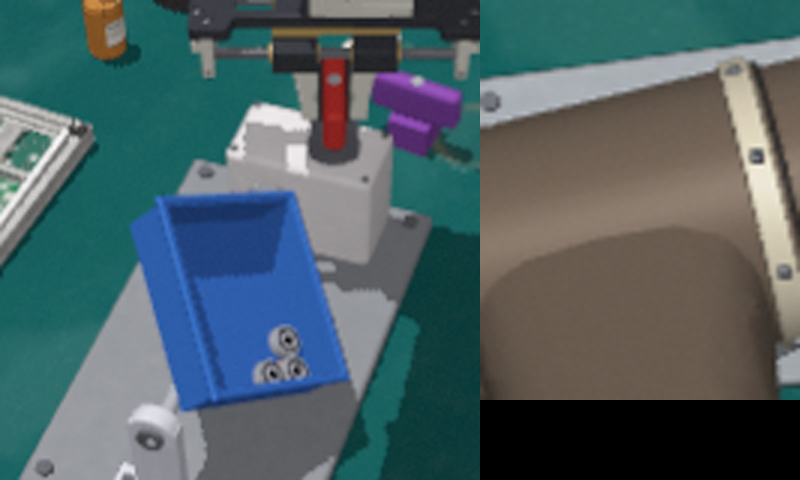

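Emit:
drive_tool --rows '[[[0, 0, 0], -0.02, 0.1], [[0, 0, 0], -0.03, 0.1], [[0, 0, 0], -0.03, 0.1], [[0, 0, 0], -0.03, 0.1], [[0, 0, 0], -0.03, 0.1], [[0, 0, 0], -0.03, 0.1], [[0, 0, 0], -0.03, 0.1], [[0, 0, 0], -0.03, 0.1]]'

```text
t: 13.75
eef_pos: [0.5947, -0.0533, 0.1334]
ee_rot: [-1.569, -0.001, -1.157]
force: [-1.9, 2.3, 14.1]
width: 0.0155
```

```bash
python3 - <<'E'
from h import *
s=get_state();print(s['eef_pos'],s['ee_rot'],s['force'],s['moment'],s['q'][5],s['width'])
g=grab_frame('scene')
a=cv2.resize(g['img'][195:285,235:325],(600,600),interpolation=cv2.INTER_CUBIC)
cv2.imwrite('pics/e7.png',a)
# predicted geometry for tote tilt; origin from spindle
yaw=.13;Rz=Rm([0,0,yaw]);S=np.array([.593,-.052,0]);O=S-Rz@[-.03,-.165,0];print('origin',O)
for tilt in (.6,.66,.72,.78):
    Rt=Rz@Rm([0,-tilt,0])
    # corner in tilter frame, cornerwise: inner low corner at -x; walls dirs
    X,Y=124,104
    for sgn in (1,):
        d=np.hypot(X,Y)/2e3
        out=[]
        c0=np.array([-d,0,.096-.085])
        P=O+[0,0,.085]+Rt@c0
        rim=O+[0,0,.085]+Rt@(c0+[0,0,.037])
        print(tilt,'corner',proj(g,[P]).round(1),'rim',proj(g,[rim]).round(1),P)
E
```

```text
[ 0.59469651 -0.05332863  0.13335449] [-1.56934183e+00 -1.10280683e-03 -1.15706699e+00] [-1.93302892  2.30686405 14.08648668] [0.50356666 1.26828566 0.13473907] -2.966578739309795 0.015508855551498687
origin [0.60135722 0.11549674 0.        ]
0.6 corner [[305.  265.2]] rim [[314.8 258.5]] [0.52897619 0.10603383 0.04838798]
0.66 corner [[303.9 266.2]] rim [[314.5 260.2]] [0.53128332 0.10633546 0.04407667]
0.72 corner [[302.7 267.1]] rim [[314.1 261.8]] [0.53384263 0.10667006 0.03991264]
0.78 corner [[301.4 267.9]] rim [[313.5 263.3]] [0.53664493 0.10703642 0.03591088]
```

View pics/e7.png

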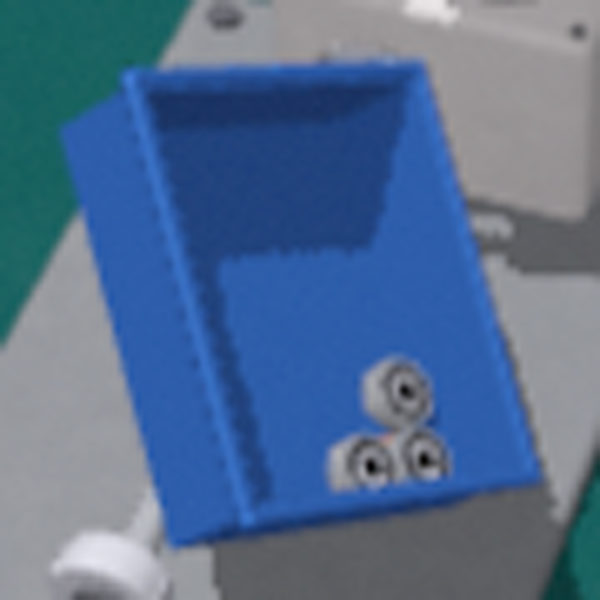

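```bash
python3 - <<'E'
from h import *
g=grab_frame('scene');Rz=Rm([0,0,.13]);O=np.array([.60136,.1155,.085]);Rt=Rz@Rm([0,-.72,0])
d=np.hypot(.124,.104)/2;c0=np.array([-d,0,.011]);ph=np.arctan2(104,124)
for sg in (1,-1):
    ex=np.array([np.cos(ph),-sg*np.sin(ph),0]);ey=np.array([np.sin(ph),sg*np.cos(ph),0])
    P=[O+Rt@(c0+ex*a+ey*b+[0,0,.008]) for a,b in ((.011,.011),(.033,.011),(.011,.033))]
    print(sg,((proj(g,P)-[235,195])*6.667).round().tolist())
E
```

```text
1 [[430.0, 446.0], [406.0, 379.0], [378.0, 460.0]]
-1 [[433.0, 440.0], [378.0, 441.0], [418.0, 372.0]]
```

```bash
python3 -c "
from h import *
print(job_done()); s=get_state();print(s['t'],s['ee_rot'],s['force'],s['width'])"
```

```text
the job is handed in; nothing more can be done
None
the job is handed in; nothing more can be done
```

The small red handle is on the spindle, the tote is tilted, and all three bearings sit together in the low corner by the orange dot. I handed the job in at about 14 s, with the gripper still holding the handle.

- **Handle:** I first moved it about 4 cm, off-centre in the jaws, because it stood too close to the neighbouring machine for the gripper body. Then I gripped it again on centre. It seated at the expected home height, with about 16 N pushing back from the collar.
- **Turn:** I turned it 1.29 rad clockwise. Allowing for the play in the fit, the tote should be leaning about 0.7–0.77 rad. I worked that out from the turn and did not measure the tilt itself; the pictured tote looked consistent with it.
- **Bearings:** In the last scene picture they lie within about 2–3 pixels of where bearings would be if one were in the corner and one against each wall beside it.
- **Forces:** The highest contact force I read was about 20 N, and the wrist stayed well under its limit. The last joint ended at -2.97, close to its -3.03 limit.

Two checks fell short. The arm blocked the top camera's final view of the tote, so the bearing check rests on the scene camera alone. The state could not be read after hand-in, so I have no reading from the final second.

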